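# Weigh the cup of blue stones and hang it on the display hook

### The job

At this gem stall, lift the blue cup of stones out of its pocket in the wooden tray and stand it upright on the pan of the scale, letting go of it there so that it is weighed. Then take it again and hang it by its steel loop on the brass hook of the black stand. Keep the cup from tipping over on the way, mind the lamp that stands between, and leave the other cups and everything else on the table where they are.

Things in the scene. Friction and masses are not known exactly. Their poses are not given: they have to be found in the camera images.
- cup_blue: the cup to hang: square blue open cup, 60 mm along its x, 54 mm along its y, 50 mm high, 0.13 to 0.25 kg, filled to about 4 mm under its rim with blue stones fixed in it. Origin: centre of its underside; z up. Its -x wall is its front; a rigid upright steel loop is fixed to the outside of its back (+x) wall
- cup_blue_loop (a point): the middle of the loop's top bar, on its centre line: (34, 0, 90) mm in the cup's frame; axes as the cup's. The loop is 8 mm round bar in the cup's plane x = 34 mm (bar reaches x = 38): legs at y = -15 and +15 mm, top bar along y. 38 mm wide over the legs, top at z = 94 mm; the opening above the rim is 22 mm wide and 36 mm high (z = 50 to 86)
- tray: fixed wooden tray 94 mm along its x, 242 mm along its y, 56 mm high; three pockets in a row along its y, 78 mm apart, each 78 x 70 mm, floor 8 mm above the table. A cup stands in each, 2 to 10 mm from the walls, loop towards the tray's +x, rims 2 mm above the walls: only the loops stand out. Which cup is in which pocket changes. Origin: centre of underside
- scale: fixed grey counter scale 150 x 150 mm, its housing 34 mm high. Origin: centre of its underside on the table. Its steel pan is rigid (does not sink)
- scale_pan (a point): the centre of the top of the scale's square steel pan, 42 mm above the table; the pan reaches 58 mm either way along x and 63 mm along y; axes as the scale's
- stand: fixed black hook stand facing its own -x: base plate 130 x 130 x 12 mm (x -55 to +75 mm), upright back plate 60 mm wide whose front face is the plane x = 0 up to z = 224 mm, above it a post 22 mm wide, same front face, up to z = 350 mm. Origin: on the table under the middle of the front face; +x points from the hook into the plate
- hook (a point): seat of the brass hook, on its centre line, 10 mm in front of the back plate, 200 mm above the table; axes as the stand's. The hook is 7 mm thick, level along -x to 10 mm in front of this point, then slopes up at 45 degrees to its tip, 24 mm in front of and 14 mm above this point (top 17.5 mm above). A hung loop's bar centre lies about 7.5 mm above this point
- cup_green: same cup as cup_blue in every size, green with green stones; a bystander in one of the other two pockets of the tray. Origin and axes as for cup_blue
- cup_pink: same cup as cup_blue in every size, red with pink stones; a bystander in one of the other two pockets of the tray. Origin and axes as for cup_blue
- desk_lamp: fixed inspection lamp, an obstacle between scale and stand: round foot 76 mm across and 14 mm high, upright post 14 mm thick up to z = 300 mm, and a short arm to a white head 52 mm across (z = 268 to 320 mm) centred 60 mm from the post along the lamp's +x. Origin: on the table at the post's axis
- bottle: small loose amber bottle, 48 mm across, 110 mm high, beside the stand (105 to 130 mm to its -y side). Origin: centre of its underside
- obelisk: loose purple stone cone 52 mm across, 104 mm high, beside the stand (105 to 130 mm to its +y side). Origin: centre of its underside
- jar: loose clear jar with a white cap, 60 mm across, 75 mm high, beyond the scale. Origin: centre of its underside
- loupe: loose black hand lens lying flat, disc 56 mm across and 12 mm thick, handle along its +x to 100 mm. Origin: under the disc's centre
- slab: loose sand-coloured stone slab 85 x 60 x 14 mm lying flat, near the robot. Origin: centre of its underside
- brush: loose brush 170 mm long lying beyond the tray. Origin: on the table under its middle
Not all that is in view belongs to the job. There is more than one size of the scale; the job needs the larger.

How it is judged:
By the outcome, as a careful person would: the job done as asked, in the order asked, and still so for the second after the job is handed in, with the robot touching nothing.
It also fails if it takes over 58 s, if anything falls off the work surface, if the arm or the gripper's body presses on something with over 40 N, if the wrist force passes 120 N, or if a joint passes its speed limit or range.

### The arm

A 6-joint arm with a two-finger parallel gripper is mounted at the origin on the work surface. World frame = base frame: x ahead of the robot, y to its left, z up, the work surface at z = 0. Lengths are in m, angles in rad, forces in N, time in s.
With the tool pointing down it reaches from about 0.325 to 0.775 m from the base axis. Payload 5.5 kg.
Tool frame: the origin (TCP) lies between the finger pads; the fingertips stand 8 mm ahead of it and the grasp point (between the pads) lies 11 mm behind it (tcp_to_tips is the distance from the TCP to the fingertips, in m); z points along the fingers, y is the direction in which the jaws open and shut (so a half turn about z gives the same grasp; the last joint's range is limited). The gripper opens to 88 mm and grips with 3 to 60 N. Pads are 20 mm wide; open, the fingers measure 115 mm over their backs; the gripper's body (75 mm by 178 mm) begins 61 mm behind the grasp point.
Start: joints at [-1.169, 0.091, 1.231, -0, 1.82, -0.057], TCP at [0.266, -0.538, 0.231] pointing down, gripper open.
Joint ranges: [-2.87, 2.87], [-0.86, 2.18], [0.17, 2.46], [-1.51, 4.65], [0.06, 2.69], [-2.65, 2.65]. Speed limits (rad/s): [2.57, 2.57, 3.01, 3.14, 3.14, 3.14].

### API

Orientations are given as a unit quaternion [w, x, y, z].
In Python, from bench import * gives the robot as it stands. Calls block until the motion is done:
- move_to(position, orientation): joint-space move of the TCP to a pose.
- move_l(position, speed=0.15, orientation=None): straight line of the TCP; orientation=None keeps the orientation; speed is the mean speed in m/s.
- movej(angles): joint-space move.
- gripper_open() and close(): open the fingers fully, or close them until they stop; the grip force is fixed at half the most.
- hold(seconds).
- inverse_kinematics(position, orientation): joint angles nearest the present ones, or None.
- state(): the state.
- get_image(name): name is "side" or "top"; returns a dict with "frame" (480x640x3 uint8, blue, green, red), "depth" (480x640 float32, m along the optical axis (not along the pixel's ray), 0 where there is no reading), "camera_matrix" (3x3 intrinsics, pixels), "k1" (the pictures are not rectified: a ray, as slopes to the right and down, at radius r is drawn at 1 + k1 r^2 times it, then the intrinsics apply), "view" (4x4, takes a point from world to camera coordinates). Camera axes: x right, y up, looking along -z (the intrinsics and any distortion apply to the point x, -y, -z); pixel columns grow to the right and rows downward; lengths in m; the calibration is good to about 2 mm. A picture is of the moment at which its call begins.
A pose or a line that the arm cannot do raises IKError and nothing moves.
- job_done(): hands the job in, once; it reports no verdict.
The state is a dict: "time": time; "joint_pos": joint angles; "dq": joint speeds; "joint_torque": joint torques, N m; "ee_pos": TCP position; "ee_rot": TCP orientation; "ft_force": force on the tool from outside, world axes, zero at the start; "moment": the same for the moment, N m; "finger_gap": finger opening in m.
Only numpy, scipy, OpenCV 4.12 (cv2) and the standard library are available. Lean on these libraries where they do the work, as an engineer would, in place of code of your own. Each camera call takes 0.05 s, during which the arm holds its last target. There are 200 camera calls.

## Working session

There is one attempt and no reset: what is moved stays moved. The work goes in short steps, each a Python script; the robot and the scene stay as the last script left them, time stands still between calls to the robot, and variables do not carry over. Pictures are saved under pics/ and viewed, about 8 in all and at most 12, crops included, and the job is handed in when it is done.

```bash
mkdir -p pics; ls; cat > h.py <<'E'
from bench import *
import numpy as np, cv2
def snap(n):
    im=get_image(n); np.savez('/tmp/%s.npz'%n,**{k:np.array(v) for k,v in im.items()}); return im
def load(n): return dict(np.load('/tmp/%s.npz'%n))
def cloud(im):
    "world xyz for each pixel (480x640x3), nan without depth"
    K=np.array(im['camera_matrix']);k1=float(im['k1']);V=np.array(im['view'])
    v,u=np.mgrid[0:480,0:640].astype(np.float32)
    p=cv2.undistortPoints(np.stack([u,v],-1).reshape(-1,1,2),K,np.array([k1,0,0,0.])).reshape(480,640,2)
    d=np.where(im['depth']>0,im['depth'],np.nan)
    c=np.stack([p[...,0]*d,-p[...,1]*d,-d],-1)
    return (c-V[:3,3])@V[:3,:3]
def ray(im,uv):
    K=np.array(im['camera_matrix']);k1=float(im['k1']);V=np.array(im['view'])
    p=cv2.undistortPoints(np.array(uv,np.float64).reshape(-1,1,2),K,np.array([k1,0,0,0.])).reshape(-1,2)
    d=np.c_[p[:,0],-p[:,1],-np.ones(len(p))]@V[:3,:3]
    return -V[:3,:3].T@V[:3,3],d
def onz(im,uv,z):
    o,d=ray(im,uv); return o+d*((z-o[2])/d[:,2])[:,None]
def proj(im,P):
    P=np.atleast_2d(P);V=np.array(im['view']);c=P@V[:3,:3].T+V[:3,3]
    s=np.c_[c[:,0],-c[:,1]]/-c[:,2:3]; s=s*(1+float(im['k1'])*(s**2).sum(1,keepdims=True))
    K=np.array(im['camera_matrix']); return s*[K[0,0],K[1,1]]+K[:2,2]
E
python3 - <<'E'
from h import *
for n in('top','side'):
    im=snap(n); cv2.imwrite('pics/%s0.png'%n,im['frame']); V=np.array(im['view']); print(n,-V[:3,:3].T@V[:3,3],im['k1'],im['camera_matrix'])
print(state())
E
```

```text
pics
top [ 0.3823694  -0.03943504  1.20811007] 0.03714366599521355 [[468.15429212   0.         323.92384561]
 [  0.         468.15429212 244.92162638]
 [  0.           0.           1.        ]]
side [ 1.34755749 -1.08544691  1.19764659] -0.056567819123571596 [[573.53543569   0.         315.11782121]
 [  0.         573.53543569 237.34516434]
 [  0.           0.           1.        ]]
{'time': 0.1, 'joint_pos': array([-1.16870306e+00,  9.17756039e-02,  1.23172177e+00, -3.70793698e-06,
        1.81978535e+00, -5.66785753e-02]), 'dq': array([ 5.46409321e-05, -1.75786881e-04, -3.25371762e-03, -2.39996755e-03,
        2.35509439e-04, -1.12920888e-03]), 'joint_torque': array([ 1.62877557e-03, -4.47856307e+01, -4.07572031e+01,  6.99863210e-02,
        2.83606898e-02, -1.08348206e-04]), 'ee_pos': array([ 0.26562459, -0.53773609,  0.22964938]), 'ee_rot': array([-8.32153081e-04,  9.73805963e-01,  2.27379050e-01, -1.46989472e-04]), 'ft_force': array([ 0.52583049,  0.43885943, -0.09669183]), 'moment': array([-0.01608137, -0.06091274, -0.03467744]), 'finger_gap': 0.08762495166755303}
```

View pics/top0.png

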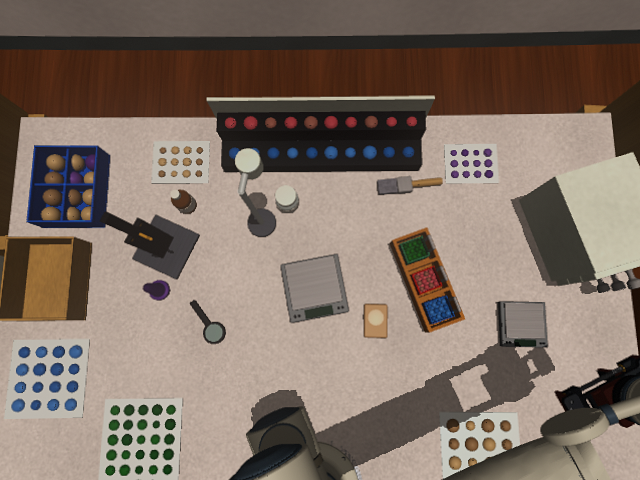

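View pics/side0.png

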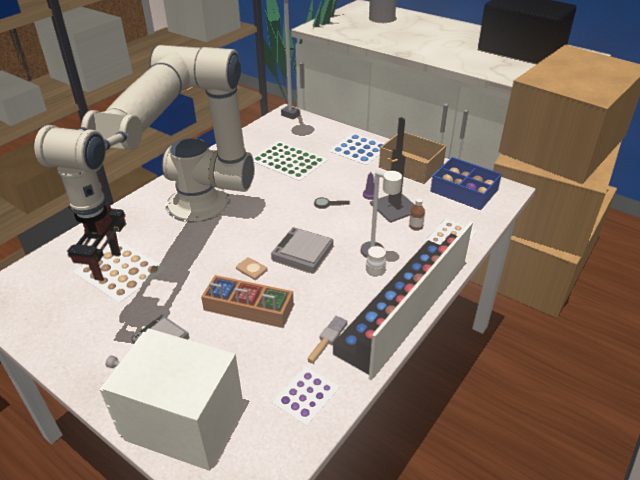

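The top view shows the tray (428,280) with its cups: blue (439,309), red (428,280) and green (414,249). The large scale is at (314,288), with a small decoy scale at (523,323). The stand is at (165,245) with its hook near (146,237), and the lamp post is at (261,220) with its head at (247,162).

These could be taken for the blue cup: the blue stones on the sheet (47,378), the blue box (68,187) and the blue stones in the rack (320,152). I choose the one in the tray at (439,309). The crop below checks that.

```bash
python3 - <<'E'
from h import *
t=load('top');s=load('side');W=cloud(t);Ws=cloud(s)
def rect(m,name,P):
    q=P[m]; q=q[np.isfinite(q).all(1)]; r=cv2.minAreaRect(q[:,:2].astype(np.float32)*1000); print(name,len(q),'c',np.round(r[0],1),'size',np.round(r[1],1),'ang',round(r[2],1),'z',np.round(np.median(q[:,2]),4)); return r
v,u=np.mgrid[0:480,0:640]
def box(a,b,c,d): return (u>a)&(u<b)&(v>c)&(v<d)
hsv=cv2.cvtColor(t['frame'],cv2.COLOR_BGR2HSV);hs=cv2.cvtColor(s['frame'],cv2.COLOR_BGR2HSV)
def big(m):
    n,l,st,_=cv2.connectedComponentsWithStats(m.astype(np.uint8),connectivity=8); return l==1+np.argmax(st[1:,4])
z=W[...,2]
rect(big(box(380,475,220,340)&(z>.045)),'tray+cups',W)
rect(big(box(380,475,220,340)&(z>.02)),'tray',W)
for nm,lo,hi in(('blue',100,130),('green',45,85)):
    m=big(box(380,475,220,340)&(hsv[...,0]>=lo)&(hsv[...,0]<=hi)&(hsv[...,1]>90)); print(nm,np.round([u[m].mean(),v[m].mean()],1)); rect(m,nm,W)
    q=cv2.minAreaRect(np.argwhere(m)[:,::-1].astype(np.float32)); print(onz(t,cv2.boxPoints(q),.058).round(4).tolist())
m=box(380,475,220,340)&(z>.075); print('loops',m.sum()); print(np.c_[u[m],v[m],(W[m]*1000).round(0)][:60].astype(int).tolist())
rect(big(box(270,360,245,330)&(z>.037)&(z<.06)),'pan',W)
rect(big(box(270,360,245,330)&(z>.02)&(z<.06)),'scale',W)
m=box(90,210,195,290); 
rect(big(m&(z>.006)&(z<.02)),'base',W); rect(m&(z>.33),'post top',W); rect(m&(z>.2)&(z<.24),'plate top/hook',W)
m=m&(hsv[...,0]<30)&(hsv[...,1]>120)&(hsv[...,2]>90)&(z>.15); print('hook px',np.c_[u[m],v[m],(W[m]*1000).round(0)].astype(int).tolist())
rect(box(225,275,140,250)&(z>.25),'lamp top',W);rect(box(225,285,190,250)&(z>.008)&(z<.02),'lamp foot',W)
rect(box(165,205,185,220)&(z>.04),'bottle',W);rect(box(130,180,270,310)&(z>.03),'obelisk',W)
rect(box(270,305,180,215)&(z>.05),'jar',W)
a=cv2.resize(t['frame'][215:345,375:480],None,fx=4,fy=4,interpolation=2)[:520,:400]; b=cv2.resize(t['frame'][195:295,95:205],None,fx=3.6,fy=3.6,interpolation=2)
c=np.zeros((520,800,3),np.uint8);c[:,:400]=a[:,:400];c[:360,404:800]=b[:,:396];cv2.imwrite('pics/crop1.png',c)
E
```

```text
tray+cups 2879 c [ 496.8 -283.1] size [244.1  97.9] ang 20.3 z 0.0542
tray 3586 c [ 496.7 -283. ] size [244.1  98.2] ang 20.3 z 0.0527
blue [438.2 309.3]
blue 592 c [ 422.9 -311.4] size [53.8 71.5] ang 18.9 z 0.0502
[[0.4356, -0.2648, 0.058], [0.4581, -0.3259, 0.058], [0.4056, -0.3429, 0.058], [0.3835, -0.2822, 0.058]]
green [413.8 250.1]
green 461 c [ 569. -253.] size [52.2 58.7] ang 19.9 z 0.0507
[[0.5824, -0.2136, 0.058], [0.6037, -0.2726, 0.058], [0.5525, -0.2888, 0.058], [0.5314, -0.2302, 0.058]]
loops 205
[[429, 234, 599, -281, 100], [427, 235, 598, -278, 90], [428, 235, 596, -278, 101], [429, 235, 596, -280, 100], [430, 235, 597, -283, 98], [426, 236, 597, -277, 81], [427, 236, 595, -277, 93], [428, 236, 594, -278, 100], [429, 236, 593, -280, 103], [430, 236, 593, -282, 104], [431, 236, 594, -285, 101], [426, 237, 595, -277, 82], [427, 237, 593, -278, 89], [428, 237, 592, -278, 98], [429, 237, 590, -279, 105], [430, 237, 591, -283, 100], [431, 237, 591, -285, 99], [426, 238, 593, -278, 77], [427, 238, 592, -279, 83], [428, 238, 592, -281, 86], [429, 238, 589, -280, 100], [430,
[... 2150 characters left out ...]
54, 210], [148, 237, 574, 353, 207], [149, 237, 573, 349, 213], [150, 237, 573, 345, 216], [151, 237, 573, 343, 216], [146, 238, 574, 360, 200], [147, 238, 572, 354, 210], [148, 238, 572, 353, 208], [149, 238, 571, 348, 216], [150, 238, 570, 345, 217], [151, 238, 570, 342, 220], [149, 239, 570, 351, 206], [150, 239, 569, 346, 213], [151, 239, 569, 344, 213], [152, 239, 568, 341, 216]]
lamp top 840 c [688.9 121.1] size [89.4 49.9] ang 1.8 z 0.3175
lamp foot 559 c [660.8 147.6] size [166.6  86.5] ang 69.8 z 0.0133
bottle 359 c [697.4 331.1] size [39.5 46.5] ang 41.3 z 0.0769
obelisk 206 c [473.6 390.5] size [25.3 30.3] ang 69.4 z 0.0681
jar 381 c [706.1  69. ] size [52.2 51.5] ang 0.4 z 0.0741
```

View pics/crop1.png

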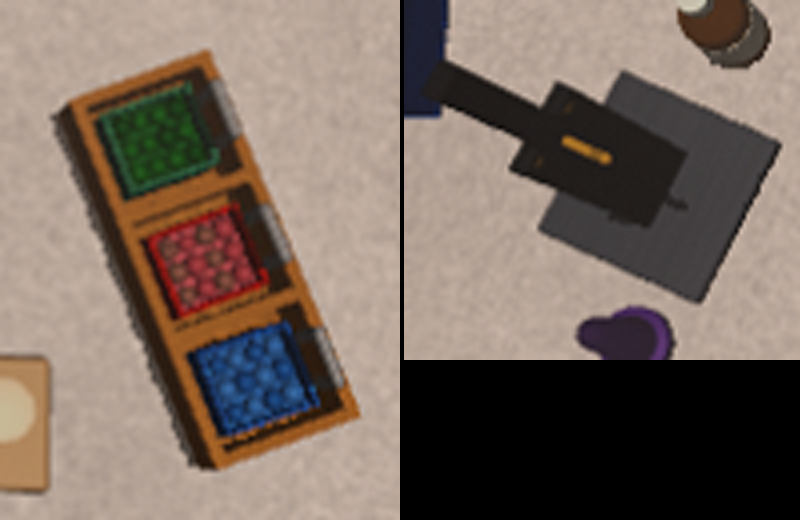

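The crop shows the blue cup in the end pocket, with its loop towards image right (world -y). It matches the description (square, in the tray). The hook at crop (585,150) points at the lower right.

Plan:
1. Clamp the loop from above with the jaws across its plane.
2. Place the cup on the pan and release.
3. Re-grip the cup walls from the front with a tilted tool, which keeps the gripper's body clear of the post, and hang it.

```bash
cat >> h.py <<'E'
from scipy.spatial.transform import Rotation as Ro
def quat(zax,yax):
    R=np.c_[np.cross(yax,zax),yax,zax]; q=Ro.from_matrix(R).as_quat(); return q[[3,0,1,2]]
def down(yaw): return quat([0,0,-1.],[np.cos(yaw),np.sin(yaw),0])   # jaws along yaw
def tilt(yaw,T,sgn=1):  # tool pointing along yaw, T from vertical; jaws across
    c,s=np.cos(yaw),np.sin(yaw); z=np.array([c*np.sin(T),s*np.sin(T),-np.cos(T)]); return quat(z,sgn*np.array([-s,c,0])),z
E
python3 - <<'E'
from h import *
t=load('top');s=load('side');W=cloud(t);Ws=cloud(s)
z=W[...,2];v,u=np.mgrid[0:480,0:640]
def box(a,b,c,d): return (u>a)&(u<b)&(v>c)&(v<d)
# loops: split by along-tray coordinate
m=box(380,475,220,345)&(z>.088)&(z<.112);P=W[m]
d=np.array([np.cos(np.radians(20.3)),np.sin(np.radians(20.3))]);n=np.array([d[1],-d[0]])
for nm,c in(('blue',(.4207,-.304)),('red',(.494,-.278)),('green',(.5675,-.2512))):
    q=P[abs((P[:,:2]-c)@d)<.03]; a=(q[:,:2])@d; f=cv2.fitLine(q[:,:2].astype(np.float32),cv2.DIST_HUBER,0,.01,.01).ravel()
    print(nm,len(q),'z',np.median(q[:,2]).round(4),'mid',(d*(a.min()+a.max())/2+n*np.median(q[:,:2]@n)).round(4),'len',np.ptp(a).round(4),'line deg',np.degrees(np.arctan2(f[1],f[0])).round(1))
z2=Ws[...,2]
m=(Ws[...,0]>.36)&(Ws[...,0]<.5)&(Ws[...,1]<-.3)&(Ws[...,1]>-.39)&(z2>.088)&(z2<.115)
print('side blue loop',m.sum(),np.median(Ws[m],0).round(4),Ws[m].min(0).round(3),Ws[m].max(0).round(3))
# hook in side by colour; lamp
for nm,im,w in(('top',t,W),('side',s,Ws)):
    h=cv2.cvtColor(im['frame'],cv2.COLOR_BGR2HSV)
    m=(w[...,0]>.54)&(w[...,0]<.6)&(w[...,1]>.32)&(w[...,1]<.385)&(w[...,2]>.19)&(w[...,2]<.225)&(h[...,0]<30)&(h[...,1]>120)&(h[...,2]>80)
    print(nm,'hook',m.sum()); 
    if m.sum()>4: print(np.median(w[m],0).round(4),cv2.fitLine(w[m].astype(np.float32),2,0,.01,.01).ravel().round(3))
    m=(w[...,2]>.03)&(w[...,2]<.26)&(w[...,0]>.58)&(w[...,0]<.72)&(w[...,1]>.08)&(w[...,1]<.2)
    print('lamp post',m.sum(),np.nanmedian(w[m],0).round(4))
    m=(w[...,2]>.3)&(w[...,2]<.33)&(w[...,0]>.5)&(w[...,0]<.8)&(w[...,1]>.03)&(w[...,1]<.25); 
    print('head',w[m].min(0).round(3),w[m].max(0).round(3))
print('foot',onz(t,[[261,222]],.014))
E
```

```text
blue 59 z 0.1004 mid [ 0.4319 -0.3371] len 0.0351 line deg 17.8
red 62 z 0.1009 mid [ 0.5047 -0.3109] len 0.039 line deg 18.7
green 57 z 0.1005 mid [ 0.5811 -0.2847] len 0.037 line deg 19.5
side blue loop 68 [ 0.4431 -0.3387  0.099 ] [ 0.413 -0.352  0.088] [ 0.5   -0.308  0.105]
top hook 44
[0.5773 0.3609 0.2046] [ 0.354  0.837 -0.418  0.577  0.36   0.206]
lamp post 275 [0.6489 0.1314 0.0932]
head [0.645 0.097 0.3  ] [0.734 0.147 0.324]
side hook 17
[0.5725 0.3596 0.2031] [ 0.305  0.855 -0.419  0.574  0.357  0.205]
lamp post 307 [0.6523 0.1303 0.1394]
head [0.644 0.092 0.3  ] [0.731 0.145 0.324]
foot [[0.64989964 0.1369966  0.014     ]]
```

```bash
python3 - <<'E'
from h import *
r=np.radians
hk=np.array([.5797,.3663,.200]);hy=r(65.6)
pan=np.array([.489,.001,.042])
for T in(45,60,75):
  for psi in(0,15,33,50,65):
    q,zv=tilt(r(psi),r(T)); c=pan+[0,0,.03]
    a=[inverse_kinematics(c+zv*.011-zv*b,q) for b in(0,.08)]
    print(T,psi,[None if x is None else np.round(x,2).tolist() for x in a])
  for sg in(1,-1):
    q,zv=tilt(hy,r(T),sg); cx=np.array([np.cos(hy),np.sin(hy),0]); c=hk-.034*cx+[0,0,.0075-.09+.03]
    print('hook',T,sg,[None if x is None else np.round(x,2).tolist() for x in(inverse_kinematics(c+zv*.011,q),inverse_kinematics(c+zv*.011-.05*cx+[0,0,.02],q),inverse_kinematics(c-zv*.09,q))])
E
```

```text
45 0 [None, None]
45 15 [None, None]
45 33 [None, None]
45 50 [None, None]
45 65 [None, None]
hook 45 1 [None, None, None]
hook 45 -1 [[0.19, -0.17, 1.83, 0.71, 1.09, 0.4], [0.1, -0.28, 1.88, 0.72, 1.19, 0.36], [0.05, -0.33, 1.83, 0.71, 1.29, 0.4]]
60 0 [None, None]
60 15 [None, None]
60 33 [None, None]
60 50 [None, None]
60 65 [None, None]
hook 60 1 [None, None, None]
hook 60 -1 [[0.09, -0.2, 1.98, 1.08, 1.02, 0.07], [-0.01, -0.3, 2.02, 1.06, 1.14, 0.08], [-0.09, -0.38, 2.03, 1.04, 1.25, 0.1]]
75 0 [None, None]
75 15 [None, None]
75 33 [None, None]
75 50 [[-0.8, -0.16, 2.26, 1.29, 1.52, 2.6], [-1.0, -0.18, 2.24, 1.2, 1.71, 2.59]]
75 65 [[-0.76, 0.07, 2.04, 1.18, 1.7, 2.53], [-0.91, 0.09, 1.97, 1.1, 1.84, 2.52]]
hook 75 1 [None, None, None]
hook 75 -1 [[0.02, -0.14, 2.08, 1.47, 1.06, -0.29], [-0.08, -0.24, 2.13, 1.41, 1.17, -0.24], [-0.2, -0.31, 2.17, 1.38, 1.28, -0.23]]
```

```bash
python3 - <<'E'
from h import *
r=np.radians
pan=np.array([.489,.001,.042])
for T in(30,45,60):
  for psi in(20,35,50,65,80):
    out=[]
    for off in((0,0),(.02,0)):
      q,zv=tilt(r(psi),r(T),-1); c=pan+[off[0],off[1],.03]
      out+=[inverse_kinematics(c+zv*.011+k,q) for k in(0*zv,-.08*zv,np.array([0,0,.15]))]
    print(T,psi,[None if x is None else np.round(x,1).tolist() for x in out])
for psi in(20,35,50,65,80): # loop release pose, down
    cx=np.array([np.cos(r(psi)),np.sin(r(psi)),0])
    p=pan+.034*cx+[0,0,.064]; print(psi,[None if x is None else np.round(x,2).tolist() for x in(inverse_kinematics(p,down(r(psi))),inverse_kinematics(p+[0,0,.1],down(r(psi))))])
print(inverse_kinematics([.4319,-.3371,.072],down(r(-71))))
E
```

```text
30 20 [[-0.3, -0.6, 2.2, 0.3, 1.1, 0.9], [-0.3, -0.8, 2.2, 0.3, 1.3, 0.9], [-0.3, -0.7, 2.0, 0.3, 1.4, 1.0], [-0.3, -0.6, 2.2, 0.3, 1.1, 0.9], [-0.3, -0.7, 2.1, 0.3, 1.3, 0.9], [-0.3, -0.6, 1.9, 0.3, 1.4, 1.0]]
30 35 [[-0.4, -0.5, 2.1, 0.4, 1.2, 0.5], [-0.4, -0.7, 2.1, 0.5, 1.4, 0.5], [-0.4, -0.6, 1.9, 0.4, 1.5, 0.6], [-0.3, -0.5, 2.1, 0.4, 1.2, 0.5], [-0.4, -0.6, 2.1, 0.5, 1.4, 0.5], [-0.3, -0.5, 1.9, 0.4, 1.5, 0.7]]
30 50 [[-0.4, -0.4, 2.1, 0.5, 1.4, 0.2], [-0.5, -0.5, 2.0, 0.5, 1.5, 0.2], [-0.4, -0.5, 1.8, 0.5, 1.6, 0.4], [-0.4, -0.3, 2.0, 0.5, 1.3, 0.2], [-0.5, -0.4, 2.0, 0.5, 1.5, 0.2], [-0.4, -0.4, 1.8, 0.5, 1.6, 0.4]]
30 65 [[-0.4, -0.3, 2.0, 0.5, 1.5, -0.0], [-0.5, -0.3, 1.9, 0.5, 1.6, -0.0], [-0.4, -0.3, 1.7, 0.5, 1.7, 0.1], [-0.4, -0.2, 1.9, 0.5, 1.4, -0.0], [-0.5, -0.3, 1.8, 0.5, 1.6, -0.0], [-0.4, -0.3, 1.7, 0.5, 1.7, 0.1]]
30 80 [[-0.4, -0.1, 1.8, 0.5, 1.6, -0.3], [-0.5, -0.2, 1.7, 0.5, 1.7, -0.3], [-0.4, -0.2, 1.6, 0.5, 1.8, -0.1], [-0.4, -0.1, 1.8, 0.5, 1.6, -0.3], [-0.5, -0.1, 1.7, 0.5, 1.7, -0.3], [-0.4, -0.2, 1.6, 0.5, 1.8, -0.1]]
45 20 [[-0.4, -0.8, 2.4, 0.6, 1.0, 
[... 1671 characters left out ...]
 1.8, -0.6], [-0.7, 0.1, 1.7, 0.9, 1.9, -0.6], [-0.6, -0.1, 1.7, 1.0, 1.9, -0.3], [-0.6, 0.1, 1.8, 0.9, 1.7, -0.5], [-0.7, 0.2, 1.7, 0.9, 1.9, -0.5], [-0.6, -0.0, 1.7, 1.0, 1.9, -0.3]]
20 [[-0.04, -0.11, 1.65, -0.0, 1.6, -0.39], [-0.04, -0.13, 1.49, -0.0, 1.78, -0.39]]
35 [[-0.03, -0.12, 1.66, -0.0, 1.6, -0.64], [-0.03, -0.14, 1.5, -0.0, 1.78, -0.64]]
50 [[-0.01, -0.14, 1.68, -0.0, 1.6, -0.89], [-0.01, -0.15, 1.51, -0.0, 1.78, -0.89]]
65 [[-0.0, -0.16, 1.69, -0.0, 1.6, -1.14], [-0.0, -0.17, 1.53, -0.0, 1.78, -1.14]]
80 [[0.0, -0.18, 1.71, -0.0, 1.61, -1.4], [0.0, -0.19, 1.55, -0.0, 1.79, -1.4]]
[-7.24837164e-01 -2.13232576e-02  1.62709639e+00 -4.44089210e-16
  1.53581952e+00  5.14346605e-01]
```

```bash
cat > pick.py <<'E'
from h import *
r=np.radians
yaw=r(-71.3); cx=np.array([np.cos(yaw),np.sin(yaw),0]);cy=np.array([-cx[1],cx[0],0])
g=np.array([.4319,-.3371,0])-.008*cy
q=down(yaw)
def st(n): s=state(); print(n,'t %.1f'%s['time'],s['ee_pos'].round(4),'F',s['ft_force'].round(1),'gap %.4f'%s['finger_gap'])
move_to(g+[0,0,.17],q); st('above')
move_l(g+[0,0,.072],.12); st('down')
close(); st('closed')
move_l(g+[0,0,.092],.05); st('lift')
a=snap('top')
move_l(g+[0,0,.205],.12); st('up')
b=snap('side'); 
cv2.imwrite('pics/lift.png',np.hstack([cv2.resize(a['frame'][200:360,360:520],(400,400)),cv2.resize(b['frame'][190:350,150:310],(400,400))]))
E
python3 pick.py
```

```text
above t 1.1 [ 0.424  -0.3404  0.1704] F [ 0.3 -1.1  0. ] gap 0.0879
down t 2.1 [ 0.4247 -0.3401  0.073 ] F [-0.5  0.6  0.3] gap 0.0879
closed t 3.3 [ 0.4243 -0.3398  0.072 ] F [-0.7 -0.7 -0.2] gap 0.0074
lift t 3.8 [ 0.4244 -0.3397  0.0923] F [-0.9  0.4 -2. ] gap 0.0073
up t 5.0 [ 0.424  -0.3394  0.2038] F [-0.5 -0.5 -2.2] gap 0.0073
```

View pics/lift.png

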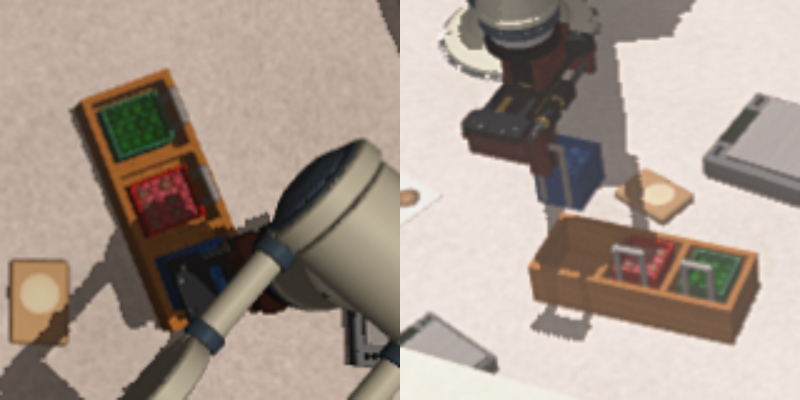

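The cup (side crop 570,170) hangs upright from the loop, clear of the tray. The red and green cups are still in their pockets. Next is the pan.

```bash
cat > place.py <<'E'
from h import *
r=np.radians
yaw=r(65.6); cx=np.array([np.cos(yaw),np.sin(yaw),0]);cy=np.array([-cx[1],cx[0],0])
g=np.array([.489,.001,0])+.034*cx-.008*cy
q=down(yaw)
def st(n): s=state(); print(n,'t %.1f'%s['time'],s['ee_pos'].round(4),'F',s['ft_force'].round(1),'gap %.4f'%s['finger_gap']); return s['ft_force'][2]
move_l(g+[0,0,.205],.15,q); f0=st('over')
move_l(g+[0,0,.112],.1); st('near')
z=.112
while z>.1025:
    z-=.0015; move_l(g+[0,0,z],.03); f=st('d')
    if f-f0>3: break
hold(.3); gripper_open(); st('open')
move_l(g+[0,0,.22],.15); 
p=g+[-.1,-.12,.26]; move_l(p,.2); hold(.5); st('away')
a=snap('top');b=snap('side')
c=np.vstack([a['frame'][230:390,240:440],b['frame'][190:350,220:420]])
cv2.imwrite('pics/pan.png',cv2.resize(np.hstack([c[:160],c[160:]]),(800,320)))
W=cloud(a);h=cv2.cvtColor(a['frame'],cv2.COLOR_BGR2HSV)
m=(W[...,2]>.06)&(W[...,2]<.1)&(h[...,0]>=100)&(h[...,0]<=130)&(h[...,1]>90)&(abs(W[...,0]-.49)<.08)&(abs(W[...,1])<.08)
for zz in(.092,): print(m.sum(),(np.array(cv2.boxPoints(cv2.minAreaRect(np.float32(W[m][:,:2]*1000))))).round(1).tolist(),np.median(W[m],0).round(4))
m=(W[...,2]>.122)&(W[...,2]<.15)&(abs(W[...,0]-.5)<.08)&(abs(W[...,1]-.02)<.08);print('loop',m.sum(),np.median(W[m],0).round(4),W[m].min(0).round(3),W[m].max(0).round(3),'expect',(g+.008*cy).round(4))
E
python3 place.py
```

```text
over t 7.7 [0.5103 0.0283 0.2051] F [ 0.1 -0.8 -2.9] gap 0.0075
near t 8.8 [0.5108 0.0287 0.113 ] F [ 0.   0.4 -1.5] gap 0.0077
d t 9.0 [0.5105 0.0287 0.1109] F [ 0.  -0.3 -2.5] gap 0.0074
d t 9.3 [0.5103 0.0287 0.1089] F [ 0.   0.1 -1.8] gap 0.0074
d t 9.5 [0.5103 0.0287 0.1073] F [ 1.1  0.  -2.5] gap 0.0075
d t 9.8 [0.5103 0.0287 0.106 ] F [ 0.4 -0.1 -2.2] gap 0.0076
d t 10.0 [0.5105 0.0287 0.1059] F [-2.3  0.7  6. ] gap 0.0070
open t 11.6 [0.5103 0.0287 0.1045] F [-0.2  0.3 -0.9] gap 0.0878
away t 14.0 [ 0.4104 -0.0912  0.2599] F [ 0.5 -0.2 -0.8] gap 0.0877
357 [[461.29998779296875, 1.399999976158142], [509.1000061035156, -20.700000762939453], [526.5, 16.899999618530273], [478.70001220703125, 39.099998474121094]] [0.4938 0.0106 0.0846]
loop 56 [0.5042 0.0316 0.1344] [0.488 0.023 0.125] [0.521 0.041 0.141] expect [0.503 0.032 0.   ]
```

View pics/pan.png

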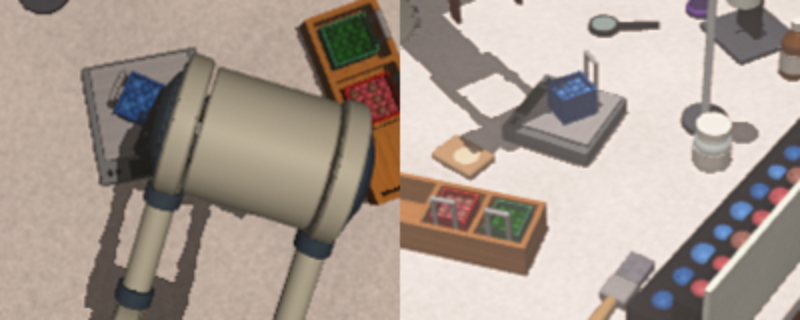

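The cup stands upright on the pan, released (side crop 572,95). Its loop is within 1 mm of where I expected it. Now the tilted re-grip from the front.

```bash
cat > regrip.py <<'E'
from h import *
r=np.radians
yaw=r(65.5); q,zv=tilt(yaw,r(45),-1); cx=np.array([np.cos(yaw),np.sin(yaw),0])
c=np.array([.489,.001,.042])+.002*cx+[0,0,.028]; p=c+.011*zv
def st(n): s=state(); print(n,'t %.1f'%s['time'],s['ee_pos'].round(4),'F',s['ft_force'].round(1),'gap %.4f'%s['finger_gap']); return s['ft_force'][2]
move_to(p-.15*zv,q); st('pre')
move_l(p,.12); st('at')
close(); st('closed')
move_l(p+[0,0,.03],.06); st('lift')
move_l(p+[0,0,.10],.12); st('up')
w=np.array([.47,.18,.155]); move_l(w-cx*0+.011*zv+[0,0,.012],.15); st('way')
b=snap('side');a=snap('top')
cv2.imwrite('pics/carry.png',np.hstack([cv2.resize(b['frame'][120:280,260:420],(400,400)),cv2.resize(a['frame'][180:340,180:340],(400,400))]))
E
python3 regrip.py
```

```text
pre t 15.2 [ 0.4492 -0.0867  0.1687] F [-0.1 -0.2 -0.5] gap 0.0880
at t 16.6 [0.4933 0.0094 0.0628] F [ 0.1 -0.   0.5] gap 0.0883
closed t 17.2 [0.4931 0.0098 0.0623] F [-0.8 -0.4  0.3] gap 0.0541
lift t 17.9 [0.493  0.0098 0.0923] F [ 0.   0.  -2.2] gap 0.0537
up t 18.6 [0.4928 0.0099 0.1616] F [-0.2  0.3 -2.3] gap 0.0541
way t 19.9 [0.4733 0.1867 0.1591] F [-0.2  0.7 -2.2] gap 0.0545
```

View pics/carry.png

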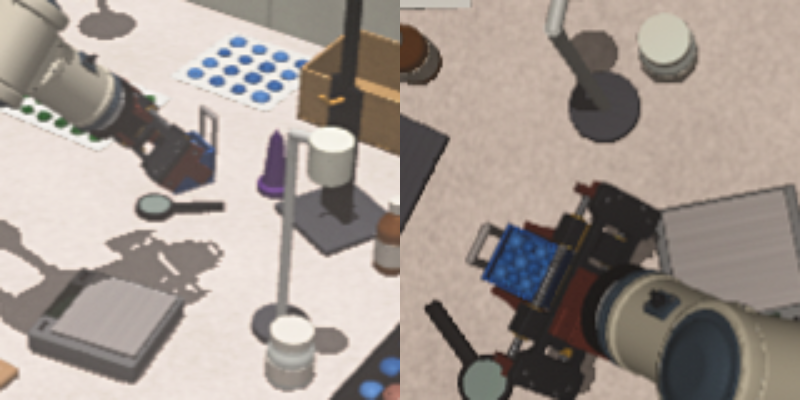

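The cup is held upright (side crop 195,150), with the loop leading and the lamp well clear. Next I move to a standoff in front of the hook and compare loop and hook in the same camera.

```bash
cat > appr.py <<'E'
from h import *
r=np.radians
yaw=r(65.5); q,zv=tilt(yaw,r(45),-1); cx=np.array([np.cos(yaw),np.sin(yaw),0]);cy=np.array([-cx[1],cx[0],0])
off=.011*zv+[0,0,.028-.09]+(.002-.034)*cx     # TCP minus bar
hk=np.array([.5797,.3663,.200])
def st(n): s=state(); print(n,'t %.1f'%s['time'],s['ee_pos'].round(4),'F',s['ft_force'].round(1),'gap %.4f'%s['finger_gap']); return s
if __name__=='__main__':
    t0=hk+off+[0,0,.028]-.07*cx
    move_l(t0-[.03,0,0]-.04*cx,.15); move_l(t0,.12); hold(.3); s=st('standoff'); bar=s['ee_pos']-off; print('bar expected',bar.round(4))
    a=snap('top');b=snap('side')
    for nm,im in(('top',a),('side',b)):
        W=cloud(im);h=cv2.cvtColor(im['frame'],cv2.COLOR_BGR2HSV);D=W-bar;x=D@cx;y=D@cy;z=D[...,2]
        m=(abs(x)<.02)&(abs(y)<.03)&(abs(z)<.012)
        print(nm,'bar n',m.sum(),'dx,dy,dz',*(np.median(k[m]).round(4) for k in(x,y,z)),'y range',y[m].min().round(4),y[m].max().round(4))
        D=W-hk;x=D@cx;y=D@cy;z=D[...,2]
        m=(x>-.04)&(x<.012)&(abs(y)<.012)&(z>-.006)&(z<.025)&(h[...,0]<30)&(h[...,1]>110)&(h[...,2]>70)
        print(nm,'hook n',m.sum(),'x',x[m].min().round(4),x[m].max().round(4),'y',np.median(y[m]).round(4),'z',z[m].min().round(4),z[m].max().round(4), 'front-y',np.median(y[m&(x<-.01)]).round(4))
        m=(abs(y)<.028)&(z>-.0)&(z<.02)&(x>.0)&(x<.025)&(h[...,2]<60); print(nm,'plate x',m.sum(),np.median(x[m]) if m.any() else None)
    cv2.imwrite('pics/appr.png',np.hstack([cv2.resize(b['frame'][100:220,320:440],(400,400)),cv2.resize(a['frame'][180:300,90:210],(400,400))]))
E
python3 appr.py
```

```text
standoff t 21.5 [0.5405 0.2802 0.1584] F [ 0.3 -0.7 -1.5] gap 0.0538
bar expected [0.5505 0.3023 0.2282]
top bar n 80 dx,dy,dz -0.0023 -0.0019 0.002 y range -0.0201 0.0165
top hook n 44 x -0.0274 0.0093 y -0.0003 z -0.0006 0.0184 front-y -0.0003
top plate x 107 0.011369645109831744
side bar n 30 dx,dy,dz -0.0045 -0.0012 0.0014 y range -0.0217 0.0184
side hook n 23 x -0.0326 0.0102 y -0.0005 z -0.0011 0.0167 front-y -0.0005
side plate x 46 0.007682610089674003
```

View pics/appr.png

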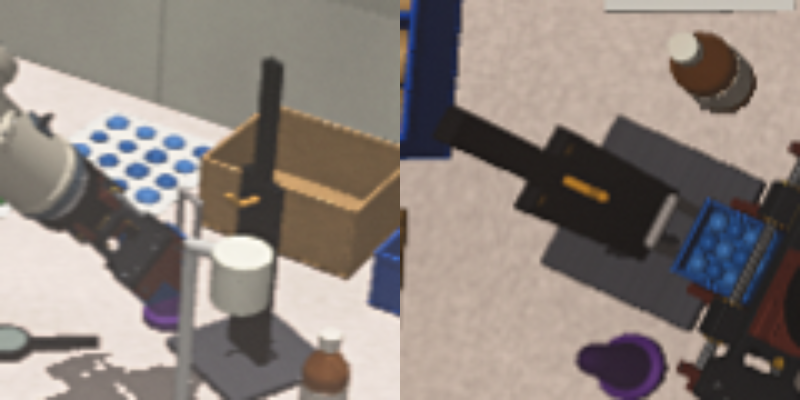

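Top and side views agree. The bar sits about 1.5 mm to -y and about 2 mm short of nominal, and the hook is where I measured it. I move in with those corrections and lower until the hook takes the load.

```bash
cat > hang.py <<'E'
from appr import *
T=hk+off+.0013*cy+.001*cx
move_l(T+[0,0,.028]-.07*cx,.05); move_l(T+[0,0,.028],.06); f0=st('over')['ft_force']
z=.028
move_l(T+[0,0,.013],.05); st('13'); z=.013
while z>.001:
    z-=.0015; move_l(T+[0,0,z],.03); hold(.1); f=st('z%.4f'%z)['ft_force']
    if f[2]-f0[2]>2.5 or np.hypot(*(f-f0)[:2])>8: break
b=snap('side');a=snap('top')
cv2.imwrite('pics/hang.png',np.hstack([cv2.resize(b['frame'][100:220,320:440],(400,400)),cv2.resize(a['frame'][180:300,90:210],(400,400))]))
E
python3 hang.py
```

```text
over t 23.2 [0.5689 0.3454 0.1582] F [ 0.  -0.4 -2.8] gap 0.0538
13 t 23.6 [0.5686 0.3456 0.1424] F [-0.1  0.  -1.6] gap 0.0538
z0.0115 t 24.0 [0.569  0.3458 0.142 ] F [-0.5  0.7 -1.8] gap 0.0537
z0.0100 t 24.3 [0.5689 0.3457 0.1402] F [-0.5  0.3 -1.5] gap 0.0540
z0.0085 t 24.7 [0.5689 0.3457 0.1387] F [ 0.   0.4 -2.3] gap 0.0540
z0.0070 t 25.0 [0.569  0.3458 0.1375] F [ 1.5 -0.   0.2] gap 0.0539
```

View pics/hang.png

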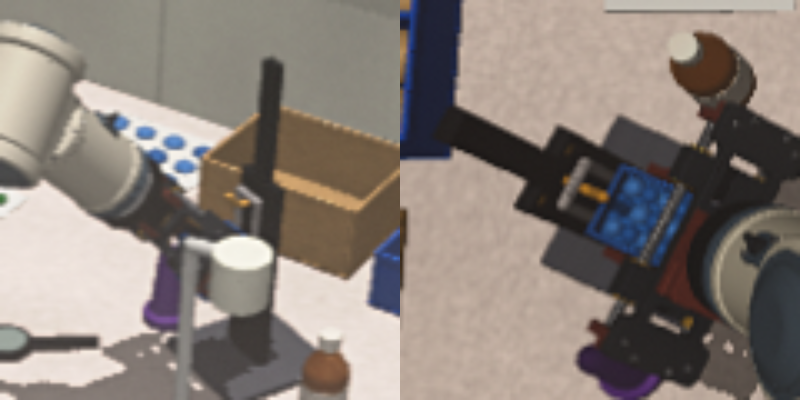

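The bar sits over the hook in both views, and contact came at +7.0 mm, close to the expected 7.5. The gripper is above the bottle and obelisk. I release and back off along the tool axis.

```bash
cat > rel.py <<'E'
from appr import *
gripper_open(); st('open'); hold(.5)
p=state()['ee_pos']; move_l(p-.06*zv,.05); st('back')
move_l(p-.13*zv,.1); move_l(p-.13*zv+[-.12,-.08,.02],.15); hold(1.5); st('away')
b=snap('side');a=snap('top')
cv2.imwrite('pics/end.png',np.hstack([cv2.resize(b['frame'][90:220,310:440],(400,400)),cv2.resize(a['frame'][130:330,80:280],(400,400))]))
W=cloud(a);h=cv2.cvtColor(a['frame'],cv2.COLOR_BGR2HSV);D=W-hk;x=D@cx;y=D@cy;z=D[...,2]
m=(h[...,0]>=100)&(h[...,0]<=130)&(h[...,1]>90)&(x>-.09)&(x<.01)&(abs(y)<.05)&(W[...,2]>.1); print('cup',m.sum(),'z',W[m][:,2].min(),W[m][:,2].max(),'x',x[m].min(),x[m].max(),'y',y[m].min(),y[m].max())
m=(z>.005)&(z<.02)&(abs(y)<.022)&(abs(x)<.009)&(h[...,1]<90);print('bar',m.sum(),*(np.median(k[m]).round(4) for k in(x,y,z)))
v,u=np.mgrid[0:480,0:640]
for n,bx,zm in(('bottle',(165,205,185,220),.04),('obelisk',(130,180,270,310),.03)):
    k=(u>bx[0])&(u<bx[1])&(v>bx[2])&(v<bx[3])&(W[...,2]>zm); print(n,k.sum(),np.round(cv2.minAreaRect(np.float32(W[k][:,:2]*1000))[0],1))
E
python3 rel.py
```

```text
open t 25.8 [0.5689 0.3457 0.1372] F [-0.5 -0.3  1.3] gap 0.0877
back t 27.7 [0.5512 0.3072 0.1792] F [ 0.6 -0.1  0.9] gap 0.0876
away t 31.2 [0.4108 0.1821 0.2492] F [0.3 0.5 0.4] gap 0.0875
cup 605 z 0.11078946540009235 0.21533097127947978 x -0.061700439596120725 0.009968630494383322 y -0.026725884694916414 0.027126045769054506
bar 60 -0.0011 0.0012 0.0098
bottle 358 [697.3 331. ]
obelisk 199 [474.4 391.4]
```

View pics/end.png

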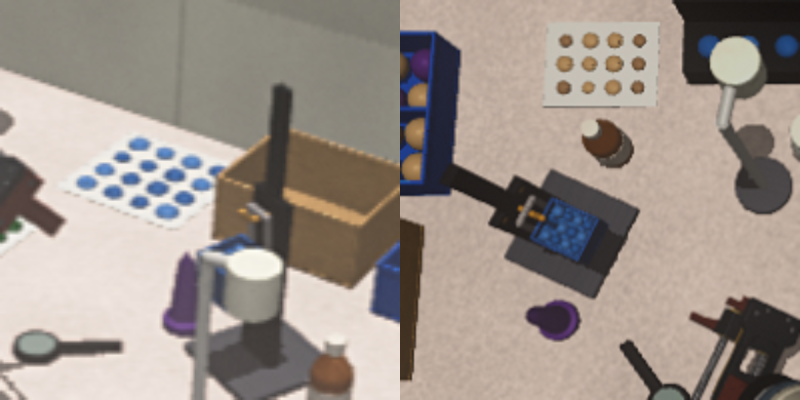

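The cup hangs on the hook (top crop 565,225, with the bar over the hook). The gripper is clear, and the bottle and obelisk are where they were. I'm handing in.

```bash
python3 -c "
from bench import *
print(job_done())"
```

```text
the job is handed in; nothing more can be done
None
```

The blue cup was weighed and now hangs by its loop on the brass hook. I lifted it out of the tray by the loop, stood it on the large scale's pan and let go. I then re-gripped it by its side walls with a tilted tool and hung it. The robot's clock read about 31 s at hand-in, against the 58 s limit.

- **Hook:** after release, the loop's bar was about 1 mm off the hook seat sideways and along the hook. It read 9.8 mm above the seat where about 7.5 mm was expected; I put that down to depth reading the bar's upper surface.
- **Weighing:** the cup stood upright on the pan after release, with its loop within about 1 mm of the planned position.
- **Surroundings:** the bottle and obelisk were within about 1.3 mm of their first measured positions. The red and green cups were still in their pockets in the pictures taken after the lift and after the weighing. I did not re-measure the other loose items, but they were not near the path.
- **Forces:** the largest reading I printed was about 6 N, when setting the cup on the pan.

The only disagreement between the two cameras was 2 to 4 mm in the loop's position along the hook before hanging. I corrected for it, and no check failed.

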